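# Release a spent push-in water filter cartridge

### The job

The slim filter cartridge is spent. First push the pressure-relief plunger on the front step of its own housing all the way down for a moment; then press the cartridge in, with a light, steady push and without ramming it against its stop, until its latch lets go and it springs up. Pull it out and stand it upright inside the steel drip tray, leaving the wide filter, its plunger and the other things alone.

Things in the scene. Friction and masses are not known exactly. Their poses are not given: they have to be found in the camera images.
- housing: grey housing of the slim filter, fixed: block 90 x 90 mm, deck 105 mm above the worktop, with a vertical shaft 47 mm across that holds the slim cartridge (1.5 mm play all round). Origin on the shaft's axis at the worktop, z up. Towards its own -x a step, 70 mm wide and 55 mm high, reaches 45 to 100 mm from the axis and carries the relief plunger at 75 mm.
- relief (a joint): steel relief plunger of the slim filter's housing, in m: 0 up, 0.014 fully down (stroke 14 mm). Its spring takes about 2.5 N to start and 8 N fully down, and brings it up again.
- relief_top (a point): centre of the top face of that plunger (24 mm diameter, 85 mm above the worktop when up, round black base whose top is 67 mm above the worktop)
- cartridge: slim white filter cartridge, loose, 0.15 to 0.26 kg, 95 mm tall: cylinder 44 mm in diameter up to 75 mm above its flat foot (36 mm across), then a 20 mm cone to a flat top 18 mm across. Origin at the centre of its foot, z along its axis. Latched, only the cone shows above the deck; sprung out, 30 mm of the cylinder show too and can be grasped. It stands loosely on a sprung seat in its shaft.
- cartridge_top (a point): centre of the flat top of the slim cartridge (20 mm above the deck when latched, 50 mm when sprung out)
- ejector (a joint): height of the sprung seat under the slim cartridge, m: 0 latched, negative pressed in, +0.030 sprung out (it stays there). Pressing takes 4 to 8 N up to a firm stop, hidden, 6 to 16 mm down, differing each time; the latch frees 1.5 mm before the stop and the seat rises when let go. Pressed too little it returns to 0 and can be pressed again. Over 22 N is ramming.
- wide_housing: the same kind of grey housing with the same outer sizes and front step, for the wide filter (its place relative to the slim one's differs each time); origin on its filter's axis at the worktop
- wide_cartridge (a joint): how far the wide filter cartridge is pressed in, in m: 0 at rest, at most 0.010; not to be pressed
- wide_top (a point): centre of the flat top of the wide white cartridge (60 mm in diameter, cone 20 mm high above the 105 mm deck, flat top 30 mm across)
- wide_relief (a joint): relief plunger on the wide filter's housing (like the other one), in m: 0 up, 0.014 down; not to be pressed
- tray: loose steel drip tray, 160 (x) x 130 (y) mm, rim 18 mm high, walls and floor 3 mm thick, 0.7 kg; origin under its centre
- tray_in (a point): centre of the tray's inner floor, 3 mm above the worktop, axes as the tray's; inner floor 154 x 124 mm
- tub: food tub with a blue lid, 126 x 106 mm, 58 mm high, loose, 0.6 kg; origin under its centre; a bystander
- jar: closed glass jar, 70 mm in diameter, 110 mm high, loose; origin under its centre; a bystander at the far side
- can: tin can, 74 mm in diameter, 100 mm high, loose; origin under its centre; a bystander at the far side
Things that resemble listed ones, but are neither listed nor needed, are in the scene too. Of the things shaped like the tray, the steel one is meant. Several things have the shape of the cartridge; the one meant has the colours described above.

How it is judged:
By the outcome, as a careful person would: the job done as asked, in the order asked, and still so for the second after the job is handed in, with the robot touching nothing.
It also fails if it takes over 56 s, if anything falls off the work surface, if the arm or the gripper's body presses on something with over 40 N, if the wrist force passes 120 N, or if a joint passes its speed limit or range.

### The arm

A 6-joint arm with a two-finger parallel gripper is mounted at the origin on the work surface. World frame = base frame: x ahead of the robot, y to its left, z up, the work surface at z = 0. Lengths are in m, angles in degrees, forces in N, time in s.
With the tool pointing down it reaches from about 0.4 to 0.825 m from the base axis. Payload 7 kg.
Tool frame: the origin (TCP) lies between the finger pads; the fingertips stand ctrl.nose_length ahead of it and the grasp point (between the pads) lies 2 mm behind it (ctrl.nose_length is the distance from the TCP to the fingertips, in m); z points along the fingers, y is the line along which they close (so a half turn about z gives the same grasp; the last joint's range is limited). The gripper opens to 88 mm and grips with 3 to 60 N. Pads are 19 mm wide; open, the fingers measure 130 mm over their backs; the gripper's body (78 mm by 193 mm) begins 47 mm behind the grasp point.
Start: joints at [-52.535, 20.546, 0.682, 0, -70.136, -16.507], TCP at [0.241, -0.63, 0.244] pointing down, gripper open.
Joint ranges: [-176.03, 176.03], [-82.01, 121.73], [-58.28, 71.71], [-173.87, 95.51], [-174.79, -0.11], [-173.66, 173.66]. Speed limits (degrees/s): [136.94, 136.94, 172.46, 180, 180, 180].

### API

Orientations are given as [roll, pitch, yaw] about the fixed x, y, z axes, in that order (R = Rz(yaw) Ry(pitch) Rx(roll)).
In Python, from plant import ctrl gives the robot as it stands.
- The arm moves only by the tool apply_moves, never from a script. Its argument "commands" is a list of rows, each a list of 3 entries, a list of its own where there are three numbers: the shift along the world's x, y, z in cm, then the turn about the world's z in rad, then the closure, from 0 (fully open) to 1 (shut). In form: [[[x, y, z], turn, jaw], ...]. A call has 1 to 20 rows; each row is the pose to reach, as a shift and turn from the pose commanded when the call began; what a row does not reach only later rows make up. A row lasts 1/12 s, in which the tool goes at most 41.7 mm and 7.16 degrees, less where a joint would pass 70% of its speed; a pose out of reach is approached as far as the arm can. A call with a gripper value outside its range is refused whole. The fingers move at their own pace and stop on an object; the grip force is fixed at half the most. Time passes only in rows, so rows that repeat a pose let the fingers close. It gives the time, the measured TCP pose, the force, the opening and the grip force at its end, in the units of the state.
- ctrl.get_obs(): the state, without advancing time (a new reading comes with each control period).
- ctrl.snapshot(name): name is "scene" or "top" or "wrist"; returns a dict with "img" (400x640x3 uint8, red, green, blue), "fx", "fy", "cx", "cy" (pixels), "dist_coeffs" ([k1, k2, p1, p2, k3] as OpenCV has them; the pictures are not rectified), "T" (4x4, takes a point from camera to world coordinates). Camera axes: x right, y up, looking along -z (the intrinsics and any distortion apply to the point x, -y, -z); pixel columns grow to the right and rows downward; lengths in m; the calibration is good to about 2 mm. A picture is of the moment at which its call begins. There is no depth.
- ctrl.close_job(): hands the job in; it is judged then, once.
Trained networks look in a picture, given as the dict that the camera call returned (one of the last four; its "shot" number tells which), for a name from the list of things; names that differ only in an ending like _2 or _b are one class to them, and where a whole thing is asked for, a point or a joint stands for the part that bears it (a point fixed in the world has none). Each returns a list of dicts, best first, with "score" (0 to 1); they miss things now and then, are a little off and sometimes report something else, mostly with a low value. They report only what shows in the picture. A call takes as long as a camera call. They do not tell look-alikes from the thing itself.
- ctrl.search_frame(picture, target): "at" ([column, row] in pixels, amid what is visible of it).
- ctrl.spot_point(picture, target): "at" ([column, row] in pixels: a listed point, or the origin of a listed thing).
The state is a dict: "clock": time; "joint_pos": joint angles; "qvel": joint speeds; "tau": joint torques, N m; "tool_pos": TCP position; "orientation": TCP orientation; "force": force on the tool from outside, world axes, zero at the start; "moment": the same for the moment, N m; "opening": finger opening in m; "gripper_force": force on a finger pad.
Only numpy, scipy, OpenCV 4.12 (cv2) and the standard library are available. Lean on these libraries where they do the work, as an engineer would, in place of code of your own. Each camera call takes 0.05 s, during which the arm holds its last target. There are 200 camera calls.

## Working session

There is one attempt and no reset: what is moved stays moved. The work goes in short steps, Python scripts to look and compute and a tool call to move; the robot and the scene stay as the last step left them, time stands still between calls to the robot, and variables do not carry over. Pictures are saved under pics/ and viewed, at most 10 in all, crops included, and the job is handed in when it is done.

Besides the shell and the picture viewer there is one more tool, called after "Request:" as name(argument=value, ...) on one line, values as JSON. apply_moves: Moves the arm, as the interface text tells. Its arguments: {"type":"object","properties":{"commands":{"type":"array"}},"required":["commands"]}

```bash
mkdir -p pics; ls
cat > h.py <<'E'
import numpy as np, cv2
from plant import ctrl
def K(p): return np.array([[p['fx'],0,p['cx']],[0,p['fy'],p['cy']],[0,0,1.]])
def ray(p,uv):
    q=cv2.undistortPoints(np.array([[uv]],float),K(p),np.array(p['dist_coeffs'],float))[0,0]
    T=np.array(p['T']); d=T[:3,:3]@np.array([q[0],-q[1],-1]); return T[:3,3],d/np.linalg.norm(d)
def atz(p,uv,z):
    o,d=ray(p,uv); return o+d*(z-o[2])/d[2]
def proj(p,X):
    T=np.array(p['T']); c=T[:3,:3].T@(np.array(X,float)-T[:3,3]); c=np.array([c[0],-c[1],-c[2]])
    return cv2.projectPoints(c.reshape(1,1,3),np.zeros(3),np.zeros(3),K(p),np.array(p['dist_coeffs'],float))[0][0,0]
def tri(obs):
    A=np.zeros((3,3));b=np.zeros(3);L=[ray(p,u) for p,u in obs]
    for o,d in L:
        M=np.eye(3)-np.outer(d,d);A+=M;b+=M@o
    X=np.linalg.solve(A,b); return X,[round(1000*float(np.linalg.norm((np.eye(3)-np.outer(d,d))@(X-o))),1) for o,d in L]
def save(p,n): cv2.imwrite('pics/'+n+'.png',cv2.cvtColor(p['img'],cv2.COLOR_RGB2BGR))
E
cat > a.py <<'E'
from h import *
print(ctrl.get_obs(), ctrl.nose_length)
P={n:ctrl.snapshot(n) for n in('scene','top','wrist')}
for n,p in P.items():
    save(p,n+'0'); print(n,np.round(p['T'],3)[:3,3])
    for t in ['relief_top','cartridge_top','wide_top','housing','tray_in','tub','jar','can']:
        r=ctrl.spot_point(p,t); print(' ',t,[(np.round(x['at']).astype(int).tolist(),round(x['score'],2),np.round(atz(p,x['at'],{'relief_top':.085,'cartridge_top':.125,'wide_top':.125,'tray_in':.003}.get(t,0)),3)[:2].tolist()) for x in r[:5]])
i=np.hstack([P['scene']['img'],P['top']['img']])
E
python3 a.py
```

```text
pics
{'clock': 0.0, 'joint_pos': array([-5.25350987e+01,  2.05919594e+01,  6.34877256e-01, -2.28172694e-02,
       -7.01358088e+01, -1.65049715e+01]), 'qvel': array([ 0.01217772,  0.00686218,  0.04236311,  0.02322203,  0.00257239,
       -0.01200035]), 'tau': array([-3.81296617e-03, -5.82713270e+01,  2.93045175e+01,  6.99667767e+00,
        6.91859706e-03, -1.54348954e-04]), 'tool_pos': array([ 0.24126523, -0.62991751,  0.24261665]), 'orientation': array([ 1.79904842e+02, -5.82724716e-03, -1.59047836e+02]), 'force': array([ 0.37504665, -0.44575957,  0.79119206]), 'moment': array([-0.01422742,  0.00669552, -0.03227033]), 'gripper_force': 0.0, 'opening': 0.08782778911659533} 0.017
scene [ 1.28  -0.451  0.689]
  relief_top [([214, 224], 0.39, [0.494, -0.295])]
  cartridge_top [([168, 261], 0.9, [0.61, -0.412]), ([223, 227], 0.72, [0.565, -0.293])]
  wide_top [([390, 184], 0.55, [0.594, 0.084]), ([316, 238], 0.42, [0.681, -0.149]), ([312, 241], 0.29, [0.684, -0.157])]
  housing [([226, 274], 0.7, [0.561, -0.304])]
  tray_in [([314, 240], 0.92, [0.554, -0.088]), ([194, 210], 0.76, [0.311, -0.301]), ([337, 180], 0.67, [0.357, 0.085])]
  tub [([449, 201], 0.59, [0.581, 0.29])]
  jar [([313, 324], 0.66, [0.769, -0.202])]
  can [([451, 262], 0.64, [0.761, 0.142]), ([312, 243], 0.52, [0.559, -0.097])]
top [ 0.423 -0.033  1.122]
  relief_top [([421, 216], 0.44, [0.487, -0.291])]
  cartridge_top [([428, 188], 0.76, [0.556, -0.304]), ([463, 180], 0.55, [0.573, -0.394])]
  wide_top [([277, 178], 0.59, [0.59, 0.081])]
  housing [([415, 189], 0.91, [0.57, -0.299])]
  tray_in [([282, 273], 0.98, [0.342, 0.087]), ([419, 274], 0.7, [0.327, -0.297])]
  tub [([203, 192], 0.95, [0.575, 0.309])]
  jar [([377, 127], 0.72, [0.754, -0.198])]
  can [([257, 127], 0.86, [0.764, 0.154])]
wrist [ 0.177 -0.655  0.385]
  relief_top []
  cartridge_top []
  wide_top []
  housing []
  tray_in []
  tub []
  jar []
  can []
```

View pics/scene0.png

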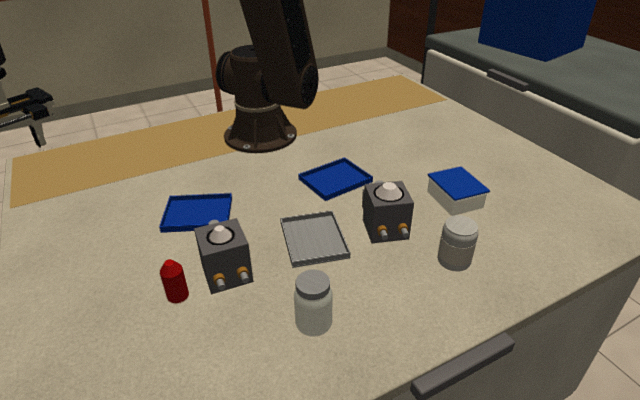

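View pics/top0.png

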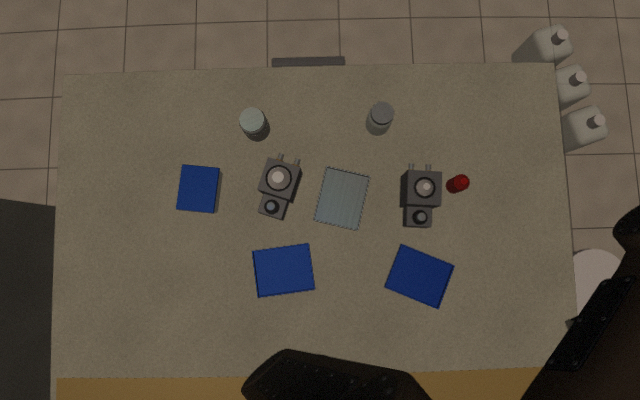

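The slim housing is at top-image (425,187), with its step at (420,216). The steel tray is at (340,198), between the housings; the red decoy is at (458,183) and the blue look-alikes are the trays at the bottom. Next I'll move the wrist camera over the slim housing.

Request:
apply_moves(commands=[[[3,2.8,0],-0.05,0],[[6,5.7,0],-0.1,0.2],[[9,8.6,0],-0.15,0.5],[[12,11.5,0],-0.2,1],[[15,14.4,0],-0.25,1],[[18,17.2,0],-0.3,1],[[21,20.1,0],-0.366,1],[[24,23,0],-0.366,1],[[27,25.9,0],-0.366,1],[[30,28.8,0],-0.366,1],[[33,31.7,0],-0.366,1],[[34.9,33.5,0],-0.366,1],[[34.9,33.5,0],-0.366,1],[[34.9,33.5,0],-0.366,1]])

```text
clock: 2.52
tool_pos: [0.5915, -0.2938, 0.2431]
orientation: [180.0, -0.0, -179.9]
force: [-0.6, 0.4, 1.0]
opening: 0.0064
gripper_force: 0.0
```

```bash
cat > b.py <<'E'
from h import *
import sys
o=ctrl.get_obs(); print(o['clock'],o['tool_pos'],o['orientation'],o['force'],o['opening'])
w=ctrl.snapshot('wrist');s=ctrl.snapshot('scene');t=ctrl.snapshot('top')
save(w,sys.argv[1]); save(t,sys.argv[1]+'t'); print(np.round(w['T'],3)[:3,3])
for n,z in [('relief_top',.085),('cartridge_top',.125),('housing',0),('tray_in',.003)]:
    for nm,p in (('w',w),('s',s),('t',t)):
        print(n,nm,[(np.round(x['at'],1).tolist(),round(x['score'],2),np.round(atz(p,x['at'],z),4)[:2].tolist()) for x in ctrl.spot_point(p,n)[:4]])
E
python3 b.py w1
```

```text
2.5167 [ 0.59145933 -0.29383748  0.24308321] [ 1.79989630e+02 -3.37486425e-02 -1.79859588e+02] [-0.60101245  0.40788072  0.98388531] 0.006404409255395794
[ 0.523 -0.294  0.385]
relief_top w [([323.1, 73.2], 0.97, [0.4857, -0.2947])]
relief_top s [([214.2, 222.8], 0.35, [0.4903, -0.2938])]
relief_top t [([419.3, 217.5], 0.61, [0.482, -0.2866])]
cartridge_top w [([201.2, 171.5], 0.84, [0.5686, -0.3975]), ([317.7, 161.1], 0.83, [0.5596, -0.299])]
cartridge_top s [([169.2, 261.0], 0.9, [0.612, -0.41]), ([220.2, 227.7], 0.72, [0.5633, -0.2985])]
cartridge_top t [([427.9, 185.1], 0.78, [0.562, -0.3032]), ([463.7, 180.6], 0.58, [0.5714, -0.3965])]
housing w [([321.3, 145.2], 0.66, [0.558, -0.2969])]
housing s [([224.5, 276.0], 0.85, [0.5663, -0.3077])]
housing t [([424.9, 182.4], 0.67, [0.5875, -0.3288]), ([412.3, 188.8], 0.64, [0.5698, -0.2914]), ([419.9, 190.1], 0.56, [0.5655, -0.3131])]
tray_in w [([492.1, 138.0], 0.75, [0.548, -0.0897])]
tray_in s [([197.0, 212.8], 0.9, [0.3235, -0.2982]), ([335.4, 178.1], 0.89, [0.3486, 0.0836]), ([313.2, 238.9], 0.87, [0.5505, -0.089])]
tray_in t [([279.4, 268.0], 0.85, [0.3551, 0.0928]), ([422.4, 277.6], 0.63, [0.3179, -0.3071])]
```

View pics/w1.png

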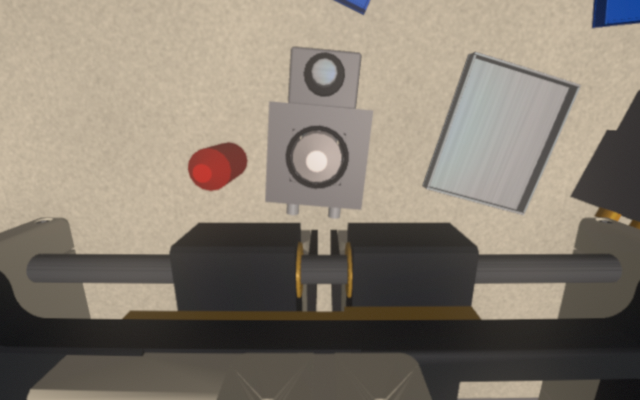

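The wrist view shows the slim relief at (324,72), the cartridge top at (317,161), and the tray rim corners at (473,53), (578,87), (523,212) and (427,187). The red decoy is on the left.

```bash
cat > c.py <<'E'
from h import *
w=ctrl.snapshot('wrist');s=ctrl.snapshot('scene');t=ctrl.snapshot('top')
print('rel',tri([(w,(323.3,72.5)),(s,(214,222.8)),(t,(420,216.5))]))
print('car',tri([(w,(317.5,161)),(s,(220.5,227.7)),(t,(427,186.5))]))
C=np.array([atz(w,u,.018)[:2] for u in [(473,53),(578,87),(523,212),(427,187)]]);print('tray',C.round(3).tolist(),C.mean(0).round(4),np.linalg.norm(np.roll(C,-1,0)-C,axis=1).round(3))
# circle fits in wrist
g=cv2.cvtColor(w['img'],cv2.COLOR_RGB2GRAY)
for nm,(u,v),z in (('rel',(324,72),.085),('car',(317,161),.125)):
    x0,y0=u-16,v-16; c=g[y0:y0+32,x0:x0+32]; 
    th=np.percentile(c,75) if nm=='car' else 110
    for th in (110,130,150,180,200):
        n,l,st,ce=cv2.connectedComponentsWithStats((c>th).astype(np.uint8)); k=l[16,16]
        if k: print(nm,th,st[k][4],st[k][2:4],(ce[k]+[x0,y0]).round(1),atz(w,ce[k]+[x0,y0],z)[:2].round(4))
E
python3 c.py
```

```text
rel (array([ 0.48397177, -0.29291114,  0.0794328 ]), [3.0, 0.7, 3.1])
car (array([ 0.55922827, -0.29969444,  0.12253715]), [1.0, 2.7, 1.7])
tray [[0.455, -0.132], [0.489, -0.008], [0.637, -0.047], [0.605, -0.17]] [ 0.5466 -0.0895] [0.129 0.153 0.127 0.155]
rel 110 532 [26 27] [325.4  72.7] [ 0.4843 -0.2939]
rel 130 492 [24 26] [325.5  72.6] [ 0.4841 -0.2938]
rel 150 435 [24 24] [325.6  72.6] [ 0.4842 -0.2938]
car 110 1023 [32 32] [316.5 160.5] [ 0.5581 -0.3014]
car 130 1021 [32 32] [316.5 160.5] [ 0.5581 -0.3014]
car 150 832 [32 32] [319.4 159.6] [ 0.5574 -0.2991]
car 180 434 [25 23] [319.5 161.4] [ 0.5589 -0.2989]
car 200 342 [21 21] [318.2 161.9] [ 0.5593 -0.3   ]
```

Request:
apply_moves(commands=[[[-4,0,0],0,1],[[-8,0,0],0,1],[[-10.65,0,-3],0,1],[[-10.65,0,-7],0,1],[[-10.65,0,-10.5],0,1],[[-10.65,0,-12.5],0,1],[[-10.65,0,-13.5],0,1],[[-10.65,0,-14.3],0,1],[[-10.65,0,-14.3],0,1]])

```text
clock: 4.17
tool_pos: [0.4837, -0.2953, 0.0999]
orientation: [180.0, -0.1, -180.0]
force: [-2.5, 1.2, 2.6]
opening: 0.0006
gripper_force: 1.6
```

Request:
apply_moves(commands=[[[0,0,-0.4],0,1],[[0,0,-0.7],0,1],[[0,0,-1.0],0,1],[[0,0,-1.0],0,1]])

```text
clock: 4.5
tool_pos: [0.4846, -0.2956, 0.0915]
orientation: [-180.0, 0.1, -180.0]
force: [-2.1, 0.1, 5.6]
opening: 0.0
gripper_force: 3.3
```

Request:
apply_moves(commands=[[[0,0,-0.15],0,1],[[0,0,-0.3],0,1],[[0,0,-0.4],0,1],[[0,0,-0.4],0,1]])

```text
clock: 4.83
tool_pos: [0.4846, -0.2957, 0.0883]
orientation: [-179.9, 0.1, -180.0]
force: [-3.2, 0.7, 8.9]
opening: 0.0006
gripper_force: 4.4
```

Request:
apply_moves(commands=[[[0,0,-0.1],0,1],[[0,0,-0.2],0,1],[[0,0,-0.2],0,1],[[0,0,-0.2],0,1]])

```text
clock: 5.17
tool_pos: [0.4848, -0.2958, 0.088]
orientation: [-179.9, 0.2, -179.9]
force: [-7.6, 5.1, 25.2]
opening: 0.0002
gripper_force: 12.5
```

The plunger hit its stop: force rose to 25 N at TCP 0.088. Now on to the cartridge.

Request:
apply_moves(commands=[[[0,0,1.5],0,1],[[0,0,4.5],0,1],[[0,0,8],0,1],[[3.7,-0.3,8.5],0,1],[[7.42,-0.58,8.5],0,1],[[7.42,-0.58,7.5],0,1],[[7.42,-0.58,6.6],0,1],[[7.42,-0.58,6.6],0,1],[[7.42,-0.58,6.6],0,1]])

```text
clock: 5.92
tool_pos: [0.5571, -0.3009, 0.1498]
orientation: [180.0, -0.1, 180.0]
force: [0.4, -1.1, -0.7]
opening: 0.0009
gripper_force: 0.0
```

```bash
python3 b.py w2 | head -9
```

```text
5.9167 [ 0.55707929 -0.30092738  0.14982313] [ 1.79970917e+02 -9.81937721e-02  1.79978261e+02] [ 0.35799021 -1.06659195 -0.68305765] 0.0008623804115793666
[ 0.488 -0.301  0.292]
relief_top w [([331.8, 109.7], 0.9, [0.4846, -0.2958])]
relief_top s [([219.8, 226.9], 0.27, [0.5095, -0.2876])]
relief_top t [([421.5, 215.8], 0.44, [0.4863, -0.2926])]
cartridge_top w [([164.0, 248.2], 0.66, [0.5625, -0.3937])]
cartridge_top s [([167.0, 264.6], 0.9, [0.6196, -0.4157]), ([219.8, 229.0], 0.83, [0.5668, -0.3004])]
cartridge_top t [([426.4, 186.3], 0.4, [0.559, -0.2992])]
housing w [([324.5, 190.4], 0.59, [0.5578, -0.3001])]
```

View pics/w2.png

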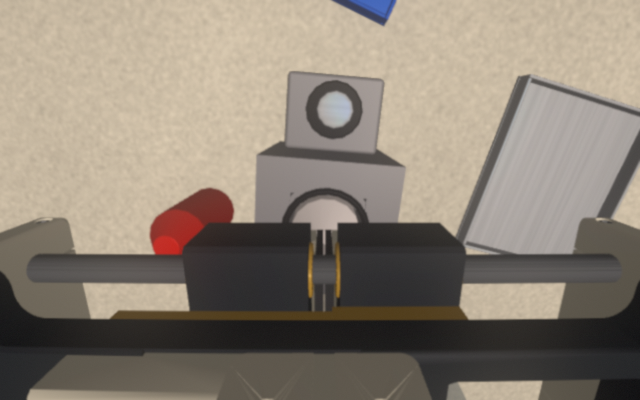

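The closed fingers at about (325,270) line up with the cartridge ring centre at column 325, and the relief is back up at (334,110). Now I'll press gently.

Request:
apply_moves(commands=[[[0,0,-0.3],0,1],[[0,0,-0.6],0,1],[[0,0,-0.8],0,1],[[0,0,-0.95],0,1],[[0,0,-1.1],0,1],[[0,0,-1.2],0,1],[[0,0,-1.2],0,1]])

```text
clock: 7.25
tool_pos: [0.5584, -0.3014, 0.1391]
orientation: [-180.0, 0.0, -180.0]
force: [-1.6, 0.4, 5.9]
opening: 0.0007
gripper_force: 2.8
```

Request:
apply_moves(commands=[[[0,0,-0.07],0,1],[[0,0,-0.13],0,1],[[0,0,-0.13],0,1]])

```text
clock: 7.5
tool_pos: [0.5584, -0.3014, 0.1379]
orientation: [-180.0, 0.0, -180.0]
force: [-0.4, 1.0, 5.6]
opening: 0.0006
gripper_force: 2.9
```

Request:
apply_moves(commands=[[[0,0,-0.07],0,1],[[0,0,-0.13],0,1],[[0,0,-0.13],0,1]])

```text
clock: 7.75
tool_pos: [0.5584, -0.3014, 0.1367]
orientation: [-180.0, 0.0, -180.0]
force: [0.0, -0.4, 4.7]
opening: 0.0004
gripper_force: 2.9
```

Request:
apply_moves(commands=[[[0,0,-0.05],0,1],[[0,0,-0.1],0,1],[[0,0,-0.1],0,1]])

```text
clock: 8.0
tool_pos: [0.5585, -0.3014, 0.1357]
orientation: [-180.0, 0.1, -180.0]
force: [-0.9, -0.2, 5.7]
opening: 0.0004
gripper_force: 2.9
```

Request:
apply_moves(commands=[[[0,0,-0.07],0,1],[[0,0,-0.07],0,1]])

```text
clock: 8.17
tool_pos: [0.5585, -0.3014, 0.135]
orientation: [-180.0, 0.1, -180.0]
force: [-0.6, -0.3, 5.9]
opening: 0.0006
gripper_force: 3.0
```

Request:
apply_moves(commands=[[[0,0,-0.07],0,1],[[0,0,-0.07],0,1]])

```text
clock: 8.33
tool_pos: [0.5585, -0.3014, 0.1343]
orientation: [-180.0, 0.1, -180.0]
force: [-1.4, 0.4, 5.0]
opening: 0.0007
gripper_force: 3.0
```

Request:
apply_moves(commands=[[[0,0,-0.07],0,1],[[0,0,-0.07],0,1]])

```text
clock: 8.5
tool_pos: [0.5585, -0.3014, 0.1336]
orientation: [-180.0, 0.1, -180.0]
force: [-2.0, 1.1, 6.5]
opening: 0.0002
gripper_force: 3.0
```

Request:
apply_moves(commands=[[[0,0,-0.07],0,1],[[0,0,-0.07],0,1]])

```text
clock: 8.67
tool_pos: [0.5585, -0.3014, 0.1329]
orientation: [-180.0, 0.1, -180.0]
force: [-1.2, -0.4, 5.8]
opening: 0.0001
gripper_force: 3.0
```

Request:
apply_moves(commands=[[[0,0,-0.07],0,1],[[0,0,-0.07],0,1]])

```text
clock: 8.83
tool_pos: [0.5585, -0.3014, 0.1322]
orientation: [-180.0, 0.1, -180.0]
force: [-1.4, 0.7, 5.9]
opening: 0.0003
gripper_force: 3.0
```

Request:
apply_moves(commands=[[[0,0,-0.07],0,1],[[0,0,-0.07],0,1]])

```text
clock: 9.0
tool_pos: [0.5585, -0.3015, 0.1317]
orientation: [-180.0, 0.1, -180.0]
force: [-0.5, -0.1, 7.1]
opening: 0.0003
gripper_force: 3.4
```

Request:
apply_moves(commands=[[[0,0,-0.05],0,1],[[0,0,-0.05],0,1]])

```text
clock: 9.17
tool_pos: [0.5587, -0.3015, 0.1314]
orientation: [-179.9, 0.1, -180.0]
force: [-2.0, 0.6, 7.6]
opening: 0.0002
gripper_force: 3.8
```

Request:
apply_moves(commands=[[[0,0,-0.05],0,1],[[0,0,-0.05],0,1]])

```text
clock: 9.33
tool_pos: [0.5587, -0.3016, 0.131]
orientation: [-179.9, 0.1, -180.0]
force: [-1.5, 2.0, 8.0]
opening: 0.0004
gripper_force: 4.1
```

Request:
apply_moves(commands=[[[0,0,-0.06],0,1],[[0,0,-0.06],0,1]])

```text
clock: 9.5
tool_pos: [0.5588, -0.3016, 0.1306]
orientation: [-179.9, 0.1, -180.0]
force: [-2.5, 0.5, 9.3]
opening: 0.0006
gripper_force: 4.5
```

Request:
apply_moves(commands=[[[0,0,-0.06],0,1],[[0,0,-0.06],0,1]])

```text
clock: 9.67
tool_pos: [0.5589, -0.3017, 0.1301]
orientation: [-179.9, 0.1, -180.0]
force: [-1.3, 0.3, 9.0]
opening: 0.0004
gripper_force: 4.7
```

Request:
apply_moves(commands=[[[0,0,-0.06],0,1],[[0,0,-0.06],0,1]])

```text
clock: 9.83
tool_pos: [0.5589, -0.3017, 0.1296]
orientation: [-179.9, 0.1, -180.0]
force: [-1.8, 0.3, 10.1]
opening: 0.0006
gripper_force: 4.9
```

Request:
apply_moves(commands=[[[0,0,-0.05],0,1],[[0,0,-0.05],0,1]])

```text
clock: 10.0
tool_pos: [0.5589, -0.3017, 0.1291]
orientation: [-179.9, 0.1, -180.0]
force: [-2.0, 0.3, 10.2]
opening: 0.0001
gripper_force: 5.0
```

Request:
apply_moves(commands=[[[0,0,-0.06],0,1],[[0,0,-0.06],0,1]])

```text
clock: 10.17
tool_pos: [0.5589, -0.3017, 0.1285]
orientation: [-179.9, 0.1, -180.0]
force: [-2.0, 1.1, 9.9]
opening: 0.0005
gripper_force: 4.8
```

Request:
apply_moves(commands=[[[0,0,-0.05],0,1],[[0,0,-0.05],0,1]])

```text
clock: 10.33
tool_pos: [0.5589, -0.3017, 0.1279]
orientation: [-179.9, 0.1, -180.0]
force: [-1.8, 0.9, 8.7]
opening: 0.0003
gripper_force: 4.5
```

Request:
apply_moves(commands=[[[0,0,-0.05],0,1],[[0,0,-0.05],0,1]])

```text
clock: 10.5
tool_pos: [0.5589, -0.3017, 0.1274]
orientation: [-179.9, 0.1, -180.0]
force: [-2.1, 0.1, 9.6]
opening: 0.0001
gripper_force: 4.7
```

Request:
apply_moves(commands=[[[0,0,-0.05],0,1],[[0,0,-0.05],0,1]])

```text
clock: 10.67
tool_pos: [0.5589, -0.3017, 0.1269]
orientation: [-179.9, 0.1, -180.0]
force: [-1.9, -0.4, 9.1]
opening: 0.0008
gripper_force: 4.5
```

Request:
apply_moves(commands=[[[0,0,-0.05],0,1],[[0,0,-0.05],0,1]])

```text
clock: 10.83
tool_pos: [0.5589, -0.3017, 0.1264]
orientation: [-179.9, 0.1, -180.0]
force: [-1.7, -0.6, 9.2]
opening: 0.0006
gripper_force: 4.7
```

Request:
apply_moves(commands=[[[0,0,-0.05],0,1],[[0,0,-0.05],0,1]])

```text
clock: 11.0
tool_pos: [0.559, -0.3018, 0.1262]
orientation: [-179.9, 0.1, -180.0]
force: [-1.2, 0.8, 10.8]
opening: -0.0
gripper_force: 5.4
```

The stop was reached at TCP 0.1262, about 15.8 mm in and under 11 N. I'll let go and back off.

Request:
apply_moves(commands=[[[0,0,0.5],0,1],[[0,0,1.5],0,1],[[0,0,3],0,1],[[0,0,5],0,1],[[0,0,8],0,0.5],[[0,0,11],0,0.2],[[4,0,13],0,0],[[4,0,13],0,0],[[4,0,13],0,0]])

```text
clock: 11.75
tool_pos: [0.6, -0.3011, 0.2557]
orientation: [-180.0, 0.1, -180.0]
force: [0.2, 1.0, -1.3]
opening: 0.0284
gripper_force: 0.0
```

```bash
python3 b.py w3
```

```text
11.75 [ 0.60003699 -0.3010793   0.25570437] [-1.79972322e+02  1.48474440e-01 -1.79980226e+02] [ 0.23108302  1.01857833 -1.30773512] 0.028360491494096245
[ 0.531 -0.301  0.397]
relief_top w [([330.3, 62.7], 0.78, [0.4841, -0.2952]), ([323.7, 152.0], 0.18, [0.5671, -0.3012])]
relief_top s []
relief_top t [([420.4, 216.9], 0.6, [0.4835, -0.2896])]
cartridge_top w [([324.3, 153.1], 0.77, [0.5634, -0.3007]), ([213.0, 160.0], 0.57, [0.5694, -0.3983])]
cartridge_top s [([218.8, 216.6], 0.97, [0.5272, -0.2897]), ([169.0, 263.8], 0.89, [0.6192, -0.412]), ([313.7, 323.0], 0.17, [0.8598, -0.2448])]
cartridge_top t [([430.3, 183.9], 0.59, [0.5649, -0.3095]), ([463.9, 181.6], 0.54, [0.5688, -0.3968]), ([422.3, 191.5], 0.5, [0.5459, -0.2879])]
housing w []
housing s [([226.4, 272.1], 0.75, [0.557, -0.3004])]
housing t [([414.0, 188.1], 0.69, [0.5717, -0.2964])]
tray_in w [([496.5, 130.5], 0.79, [0.5494, -0.0861])]
tray_in s [([333.5, 179.5], 0.91, [0.3523, 0.0755]), ([313.3, 241.9], 0.83, [0.5601, -0.0936]), ([198.7, 212.3], 0.7, [0.3235, -0.2939]), ([307.2, 244.1], 0.68, [0.5603, -0.1094])]
tray_in t [([420.0, 276.0], 0.95, [0.3226, -0.3006]), ([336.1, 197.9], 0.86, [0.5487, -0.0716]), ([280.6, 269.8], 0.59, [0.35, 0.0895])]
```

View pics/w3.png

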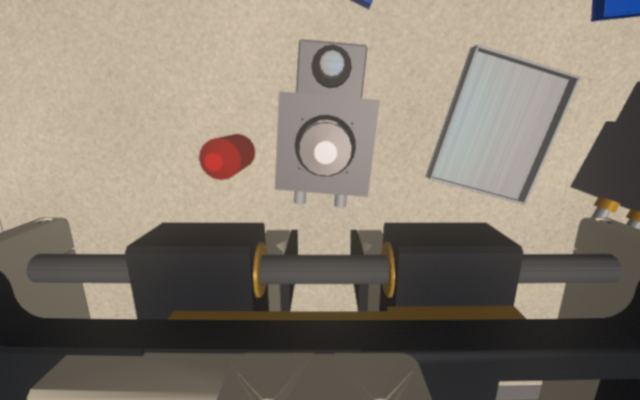

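The cartridge has sprung up; its top is at (325,153) and its cylinder now fills the shaft ring.

Run:
```python
from h import *
w=ctrl.snapshot('wrist');s=ctrl.snapshot('scene')
print(tri([(w,(325,152.5)),(s,(218.8,216.6))]),atz(w,(325,152.5),.155))
C=np.array([atz(w,u,.018)[:2] for u in [(476,47),(578,77),(525,202),(430,178)]]);print(C.mean(0),C.round(3).tolist())
print(ctrl.get_obs()['tool_pos'])
```

```text
(array([ 0.55809995, -0.29829633,  0.14837904]), [1.9, 1.9]) [ 0.55696732 -0.30017914  0.155     ]
[ 0.54455028 -0.08827387] [[0.454, -0.13], [0.485, -0.007], [0.635, -0.046], [0.604, -0.17]]
[ 0.59812797 -0.30111547  0.25437386]
```

Request:
apply_moves(commands=[[[-2,0.1,0],0,0],[[-4,0.1,0],0,0],[[-4,0.1,-1],0,0],[[-4,0.1,-2],0,0],[[-4,0.1,-3],0,0],[[-4,0.1,-4],0,0],[[-4,0.1,-5],0,0],[[-4,0.1,-5],0,0],[[-4,0.1,-5],0,0]])

```text
clock: 13.35
tool_pos: [0.558, -0.3, 0.2031]
orientation: [180.0, -0.1, 180.0]
force: [0.7, -1.3, 0.8]
opening: 0.0874
gripper_force: 0.0
```

Request:
apply_moves(commands=[[[0,0,-2],0,0],[[0,0,-4],0,0],[[0,0,-6],0,0],[[0,0,-7.2],0,0],[[0,0,-7.6],0,0],[[0,0,-7.6],0,0.3],[[0,0,-7.6],0,0.5],[[0,0,-7.6],0,0.6],[[0,0,-7.6],0,0.8],[[0,0,-7.6],0,0.8],[[0,0,-7.6],0,0.8],[[0,0,-7.6],0,0.8]])

```text
clock: 14.35
tool_pos: [0.5582, -0.3002, 0.1288]
orientation: [-180.0, 0.0, 180.0]
force: [0.3, -0.1, 0.2]
opening: 0.0463
gripper_force: 0.0
```

Request:
apply_moves(commands=[[[0,0,-0.25],0,0.8],[[0,0,-0.25],0,0.8],[[0,0,-0.25],0,0.8],[[0,0,-0.25],0,0.8],[[0,0,-0.25],0,0.8]])

```text
clock: 14.77
tool_pos: [0.5584, -0.3002, 0.1262]
orientation: [-180.0, 0.0, 180.0]
force: [-0.1, 0.3, 4.0]
opening: 0.0431
gripper_force: 30.0
```

Request:
apply_moves(commands=[[[0,0,0.7],0,0.8],[[0,0,2],0,0.8],[[0,0,4],0,0.8],[[0,0,6],0,0.8],[[0,0,8],0,0.8],[[0,0,8.5],0,0.8],[[0,0,8.5],0,0.8],[[0,0,8.5],0,0.8]])

```text
clock: 15.43
tool_pos: [0.5575, -0.2998, 0.21]
orientation: [179.9, -0.1, 180.0]
force: [-0.4, -0.1, -1.7]
opening: 0.0434
gripper_force: 30.0
```

```bash
python3 b.py w4 | grep -v housing; python3 -c "
import cv2,numpy as np
from h import *
s=ctrl.snapshot('scene');save(s,'s4');i=cv2.imread('pics/s4.png')[130:330,120:440];cv2.imwrite('pics/s4c.png',cv2.resize(i,None,fx=2.4,fy=2.4))"
```

```text
15.4333 [ 0.55752819 -0.29977726  0.20998267] [ 1.79947318e+02 -5.13266707e-02  1.79964050e+02] [-0.41221037 -0.07548319 -1.70661819] 0.04338067808218412
[ 0.489 -0.3    0.352]
relief_top w [([330.0, 108.5], 0.88, [0.4832, -0.2945])]
relief_top s []
relief_top t [([418.6, 214.5], 0.45, [0.49, -0.2851])]
cartridge_top w [([196.5, 216.7], 0.61, [0.5636, -0.3972])]
cartridge_top s [([169.4, 264.7], 0.68, [0.6219, -0.4119]), ([213.0, 178.9], 0.61, [0.3841, -0.2577])]
cartridge_top t [([438.5, 179.9], 0.42, [0.5748, -0.3313])]
tray_in w [([509.8, 170.5], 0.6, [0.5488, -0.0876])]
tray_in s [([336.1, 179.2], 0.85, [0.3544, 0.0825]), ([198.4, 213.2], 0.68, [0.3268, -0.2956])]
tray_in t [([339.6, 198.1], 0.94, [0.5479, -0.0816]), ([422.6, 276.3], 0.94, [0.3215, -0.3079]), ([282.4, 270.1], 0.74, [0.349, 0.0845])]
```

View pics/s4c.png

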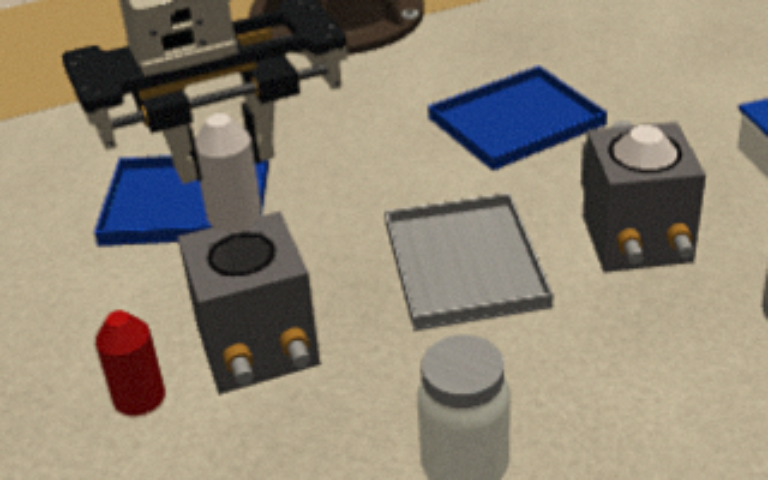

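The cartridge is upright in the gripper and clear of the shaft, and the tray is free at crop (468,262). On to the tray.

Request:
apply_moves(commands=[[[-0.2,2,0],0,0.8],[[-0.4,5,0],0,0.8],[[-0.6,8,0],0,0.8],[[-0.8,11,0],0,0.8],[[-1,14,0],0,0.8],[[-1,17,0],0,0.8],[[-1,19.5,0],0,0.8],[[-1,20.5,0],0,0.8],[[-1,20.5,-2],0,0.8],[[-1,20.5,-5],0,0.8],[[-1,20.5,-8],0,0.8],[[-1,20.5,-11],0,0.8],[[-1,20.5,-12.7],0,0.8],[[-1,20.5,-13.4],0,0.8],[[-1,20.5,-13.4],0,0.8],[[-1,20.5,-13.4],0,0.8]])

```text
clock: 17.57
tool_pos: [0.5487, -0.0954, 0.0775]
orientation: [-180.0, 0.0, 180.0]
force: [0.4, 0.3, -1.9]
opening: 0.0429
gripper_force: 30.0
```

Request:
apply_moves(commands=[[[0,0,-0.2],0,0.8],[[0,0,-0.4],0,0.8],[[0,0,-0.4],0,0.8]])

```text
clock: 17.82
tool_pos: [0.5486, -0.0951, 0.0736]
orientation: [180.0, 0.1, 180.0]
force: [0.3, 0.3, -1.2]
opening: 0.0434
gripper_force: 30.0
```

Request:
apply_moves(commands=[[[0,0,-0.15],0,0.8],[[0,0,-0.3],0,0.8],[[0,0,-0.3],0,0.8]])

```text
clock: 18.07
tool_pos: [0.5488, -0.0951, 0.0712]
orientation: [-180.0, 0.1, -180.0]
force: [-3.8, 1.6, 8.2]
opening: 0.0429
gripper_force: 30.0
```

Request:
apply_moves(commands=[[[0,0,-0.1],0,0.8],[[0,0,-0.1],0,0.8]])

```text
clock: 18.23
tool_pos: [0.5491, -0.0951, 0.0712]
orientation: [-180.0, 0.1, -180.0]
force: [-4.8, 1.2, 16.9]
opening: 0.043
gripper_force: 30.0
```

Contact with the floor. I'll ease up slightly, open, and rise.

Request:
apply_moves(commands=[[[0,0,0.12],0,0.8],[[0,0,0.12],0,0.4],[[0,0,0.12],0,0.3],[[0,0,0.12],0,0.1],[[0,0,0.12],0,0],[[0,0,0.12],0,0],[[0,0,0.12],0,0],[[0,0,0.12],0,0],[[0,0,0.12],0,0],[[0,0,0.12],0,0]])

```text
clock: 19.07
tool_pos: [0.5481, -0.0951, 0.07]
orientation: [-180.0, -0.0, 180.0]
force: [-0.4, 0.1, 0.4]
opening: 0.0874
gripper_force: 0.0
```

Request:
apply_moves(commands=[[[0,0,1],0,0],[[0,0,3],0,0],[[0,0,6],0,0],[[0,0,9],0,0],[[0,0,12],0,0],[[0,0,15],0,0],[[0,0,18],0,0],[[0,0,18],0,0],[[0,0,18],0,0]])

```text
clock: 19.82
tool_pos: [0.549, -0.095, 0.253]
orientation: [180.0, 0.3, 180.0]
force: [-0.2, 0.0, -1.1]
opening: 0.0872
gripper_force: 0.0
```

```bash
python3 -c "
from h import *
s=ctrl.snapshot('scene');save(s,'s5');i=cv2.imread('pics/s5.png')[130:330,120:440];cv2.imwrite('pics/s5c.png',cv2.resize(i,None,fx=2.4,fy=2.4))
t=ctrl.snapshot('wrist');save(t,'w5')"
```

```text
(no output)
```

View pics/s5c.png

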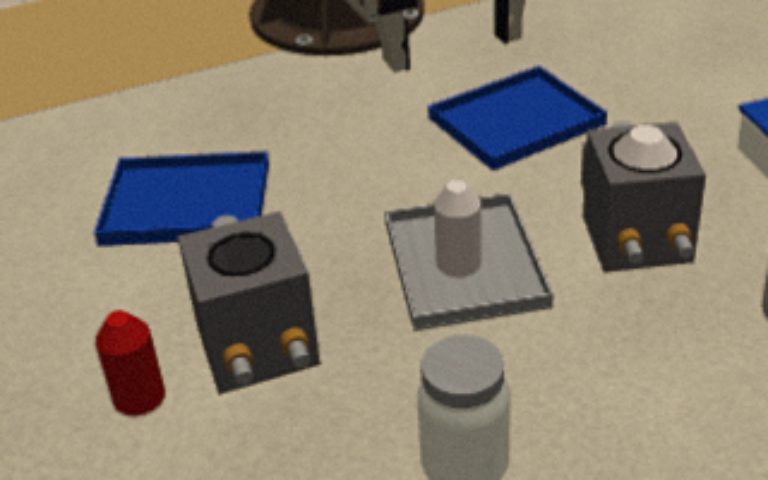

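The cartridge stands upright in the steel tray, with its foot at crop (458,265). Everything else is unmoved and the gripper is clear.

```bash
python3 -c "
from plant import ctrl
print(ctrl.close_job())"
```

```text
the job is handed in; nothing more can be done
None
```

The job is done and handed in at about 20 s: I pushed the relief plunger fully down, pressed the slim cartridge gently until it unlatched (11 N at most in the readings), and stood it upright in the steel tray without touching anything else.

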